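# Clip a sample slide into the stage holder of the ion source

## Robot

A 6-joint arm with a two-finger parallel gripper is mounted at the origin on the work surface. World frame = base frame: x ahead of the robot, y to its left, z up, the work surface at z = 0. Lengths are in mm, angles in degrees, forces in N, time in s.
With the tool pointing down it reaches from about 300 to 875 mm from the base axis. Payload 6.4 kg.
Tool frame: the origin (TCP) lies midway between the tips of the shut fingers; the grasp point (between the pads) lies 19 mm behind it; z points along the fingers, y is the direction in which the jaws open and shut (so a half turn about z gives the same grasp; the last joint's range is limited). The gripper opens to 88 mm and grips with 3 to 60 N. Pads are 18 mm wide; open, the fingers measure 123 mm over their backs; the gripper's body (75 mm by 187 mm) begins 45 mm behind the grasp point.
Start: joints at [64.269, 10.359, 92.074, -0, 77.567, -11.82], TCP at [138.23, 558.152, 238.714] pointing down, gripper open.
Joint ranges: [-171.53, 171.53], [-51.25, 118.39], [17.06, 147.69], [-65.23, 245.23], [0, 150.52], [-178.68, 178.68]. Speed limits (degrees/s): [147.25, 147.25, 172.46, 180, 180, 180].

## Interface

Orientations are given as [roll, pitch, yaw] about the fixed x, y, z axes, in that order (R = Rz(yaw) Ry(pitch) Rx(roll)).
In Python, from bench import sense, snapshot, env gives the robot as it stands.
- The arm moves only by the shell command python3 -m creep 'ROWS' [FORCE]. ROWS is a JSON object of lists of equal length, an entry for each row: "claw": the closure, from 0 (fully open) to 1 (shut); "slide": the shift along the tool's x, y, z normalised to -1 to 1, where 1 is 0.025 m, a list of three; "turn": the turn about the tool's z normalised to -1 to 1, where 1 is 5 degrees. A call has 1 to 8 rows; each row shifts and turns the pose as measured when the row begins, along the tool's axes as they then stand; what a row does not reach is not made up. A row lasts 1/12 s, in which the tool goes at most 41.7 mm and 7.16 degrees, less where a joint would pass 70% of its speed; a pose out of reach is approached as far as the arm can. A call with a number of a shift or a turn outside -1 to 1 is refused whole. A call with a gripper value outside its range is refused whole. The fingers move at their own pace and stop on an object; FORCE is the grip in N (left out, the last holds). Time passes only in rows, so rows that do not move let the fingers close. It gives the time, the measured TCP pose, the force and the opening at its end, in the units of the state.
- sense(): the state, without advancing time (a new reading comes with each control period).
- snapshot(name): name is "side" or "top"; returns a dict with "pixels" (480x640x3 uint8, blue, green, red), "mtx" (3x3 intrinsics, pixels), "R" (3x3) and "t" (3): a world point X has camera coordinates R X + t. Camera axes: x right, y down, z forward; pixel columns grow to the right and rows downward; lengths in mm; the calibration is good to about 2 mm. A picture is of the moment at which its call begins. There is no depth.
- env.sign_off(): hands the job in, once; it reports no verdict.
The state is a dict: "t": time; "qpos": joint angles; "qvel": joint speeds; "tau": joint torques, N m; "position": TCP position; "tool_rot": TCP orientation; "ft_force": force on the tool from outside, world axes, zero at the start; "ft_torque": the same for the moment, N m; "width": finger opening in mm.
Only numpy, scipy, OpenCV 4.12 (cv2) and the standard library are available. Lean on these libraries where they do the work, as an engineer would, in place of code of your own. Each camera call takes 0.05 s, during which the arm holds its last target.

## Task

Swing the stage's sprung curved arm fully back until it stays there, take the sample slide from the white tray, lay it flat on the stage over the window, and push it gently along the stage until it bears squarely against the fixed edge. Then release the arm so that it springs onto the slide and clamps it against the edge. Leave the other things on the bench undisturbed.

Things in the scene. Friction and masses are not known exactly. Their poses are not given: they have to be found in the camera images.
- stage: The grey stage block, fixed to the bench, 230 (own x) x 180 (own y) x 30 mm high; origin at the centre of its underside, its flat top 30 mm above. The small dark-framed window in its top (frame 36 x 62 mm) has its centre at x +61, y 0 mm. Bench top is z = 0.
- edge_rail: Dark rail 12 x 110 x 8 mm on the stage top, along stage y; origin mid-underside, axes as the stage's. It carries the fixed edge: a bright rigid bar 100 mm long (y), 10 thick, 9 high, centred, its seating face to the stage's -x. The face is clamped 16 to 34 mm in front (-x) of the origin, different each time and not measured: find it by touch. Over 15 N of the slide on it is rough.
- clip_arm (a joint): Angle of the sprung curved arm about its upright pivot, rad; positive = counter-clockwise from above = drawn back. 0: forward stop (start); 0.95: back stop. Over-centre spring: below 0.5 it drives the arm forward, above 0.5 back, and holds it there; up to 0.5 N m (4 N at the post), damped. On a seated slide it rests between 0.05 and 0.33.
- clip_base: Pivot boss of the curved arm, a disc 26 mm in diameter on the stage top at stage x +12, y -70 mm; origin on the pivot axis at the stage top; it carries the arm, a curved steel bar 8 mm thick that bulges towards the edge. The bulge bears on the slide's rear long side near stage y 0. With the arm fully back, none of it but this hub lies beyond stage x +20 mm.
- clip_post (a point): Grip point on the arm's black thumb post: upright, round, 12 mm in diameter, at the arm's free end, 115 mm from the pivot; its top is 54 mm, this point 36 mm above the stage top. The arm's bar joins it low down (top 9 mm above the stage top). Arm forward: post at about stage x +8, y +45 mm; fully back: about x -84, y -6.
- slide: Sample slide: aluminium plate 80 (own x) x 40 (y) x 8 mm with a grey upright fin 40 (x) x 12 (y) mm on its middle, from 8 to 56 mm above the underside; about 90 g, same either way round. Origin: centre of the underside. Starts in the white tray (150 x 120 mm, floor 4 mm above the bench, rim 14 mm). On the stage its long side lies along the edge (stage y).
- slide_grip (a point): Grip point on the slide's fin, on its mid-plane, 34 mm above the slide's underside, axes as the slide's.
- tip_box: Bystander: grey box of pipette tips 120 x 85 x 59 mm, loose; origin at the centre of its underside.
- flask: Bystander: amber bottle, 60 mm in diameter, 130 mm high, loose; origin at the centre of its underside.
- jar: Bystander: white jar, 56 mm in diameter, 70 mm high, loose; origin at the centre of its underside.
Things that resemble listed ones, but are neither listed nor needed, are in the scene too. What is shaped like the slide but black or turquoise is not meant.

How it is judged:
By the outcome, as a careful person would: the job done as asked, in the order asked, and still so for the second after the job is handed in, with the robot touching nothing.
It also fails if it takes over 67 s, if anything falls off the work surface, if the arm or the gripper's body presses on something with over 40 N, if the wrist force passes 120 N, or if a joint passes its speed limit or range.

## Working session

There is one attempt and no reset: what is moved stays moved. The work goes in short steps, Python scripts to look and compute and a shell command to move; the robot and the scene stay as the last step left them, time stands still between calls to the robot, and variables do not carry over. Pictures are saved under pics/ and viewed, and the job is handed in when it is done.

```bash
ls; mkdir -p pics; python3 - <<'E'
from bench import sense, snapshot
import cv2
print(sense())
for n in("side","top"):
    s=snapshot(n); cv2.imwrite(f"pics/{n}0.png",s["pixels"]); print(n,s["mtx"].tolist(),s["R"].tolist(),s["t"].tolist())
E
```

```text
pics
{'t': 0.0, 'qpos': array([ 6.42680186e+01,  1.04006661e+01,  9.21305326e+01, -1.10971814e-03,
        7.75675149e+01, -1.18177542e+01]), 'qvel': array([-0.02224689, -0.03235978, -0.02995514,  0.03916184,  0.02714738,
       -0.03538734]), 'tau': array([ 1.68147875e-03, -4.33858287e+01, -3.41851974e+01,  7.03929202e-02,
        3.83116747e-02, -1.16520528e-04]), 'position': array([138.00079803, 557.64908819, 237.83166199]), 'tool_rot': array([-1.79903157e+02, -1.91561565e-02,  1.66085996e+02]), 'ft_force': array([-0.48499106, -0.84405015, -0.19498853]), 'ft_torque': array([-0.00895447,  0.02821377, -0.09926034]), 'width': 88.02264569066595}
side [[440.3368340176512, 0.0, 326.75644444533606], [0.0, 440.3368340176512, 235.4783355932895], [0.0, 0.0, 1.0]] [[-0.9835266859219328, -0.18073051873899787, 0.003426029152373127], [-0.140919380007762, 0.7547305377288509, -0.6407211123084267], [0.11321213017008437, -0.6306491060929623, -0.7677660571857158]] [488.59679539618725, 164.46317598698872, 799.3537686311377]
top [[544.7666618302162, 0.0, 326.0963476479824], [0.0, 544.7666618302162, 237.82233965006841], [0.0, 0.0, 1.0]] [[-0.0026294660117155318, -0.9999776110870441, 0.006153310746439569], [-0.9945573871799326, 0.0019741992963244097, -0.104171522706372], [0.10415704255747195, -0.0063937361368301806, -0.9945403112111112]] [-61.12530252551683, 538.6246681510511, 1110.921045794917]
```

View pics/side0.png

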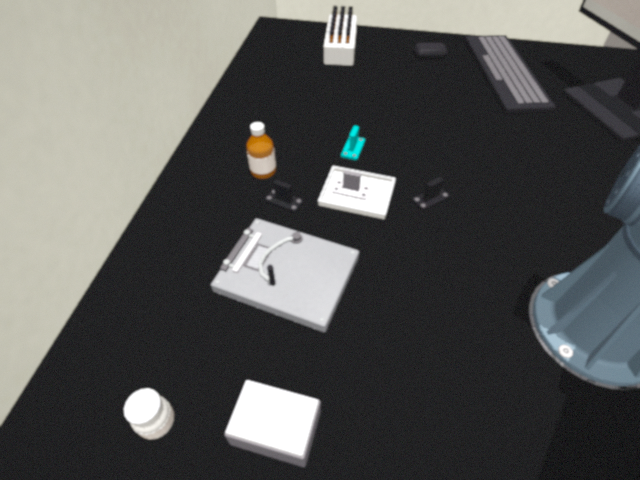

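View pics/top0.png

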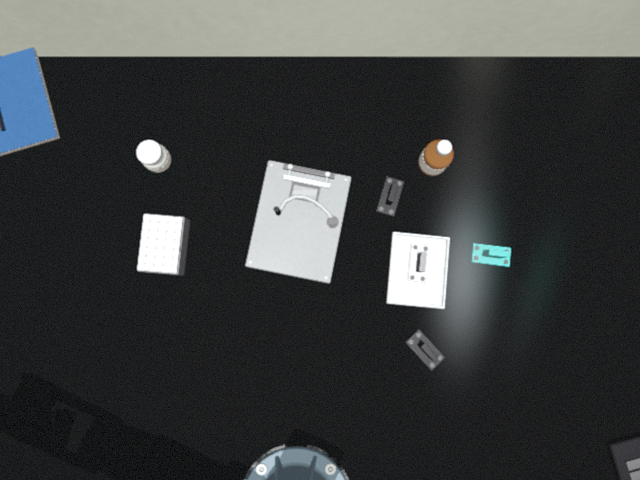

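Top view: the stage is at about (300,222), with the rail at the top edge (307,175), post (278,211) and hub (333,222). The white tray is at (418,270).

Candidates for the slide:
- silver plate with grey fin in the white tray, top (419,262), side (351,184): matches the description
- black one, top (390,196)
- black one, top (425,350)
- turquoise one, top (492,255)

I choose the one in the tray and check it in a close crop.

```bash
cat > h.py <<'E'
import numpy as np, cv2
from bench import sense, snapshot
def w2p(s,X):
    c=s["R"]@np.asarray(X,float)+s["t"]; p=s["mtx"]@c; return p[:2]/p[2]
def p2w(s,uv,z):
    d=s["R"].T@np.linalg.inv(s["mtx"])@np.array([uv[0],uv[1],1.]); o=-s["R"].T@s["t"]
    return o+d*(z-o[2])/d[2]
def crop(s,x0,y0,w,h,k,fn):
    cv2.imwrite(fn,cv2.resize(s["pixels"][y0:y0+h,x0:x0+w],None,fx=k,fy=k,interpolation=cv2.INTER_CUBIC))
E
python3 - <<'E'
from h import *
s=snapshot("top"); crop(s,235,150,130,140,4,"pics/t_stage.png"); crop(s,375,220,90,100,6,"pics/t_tray.png")
s=snapshot("side"); crop(s,200,150,210,190,3,"pics/s_both.png")
E
```

```text
(no output)
```

View pics/t_stage.png

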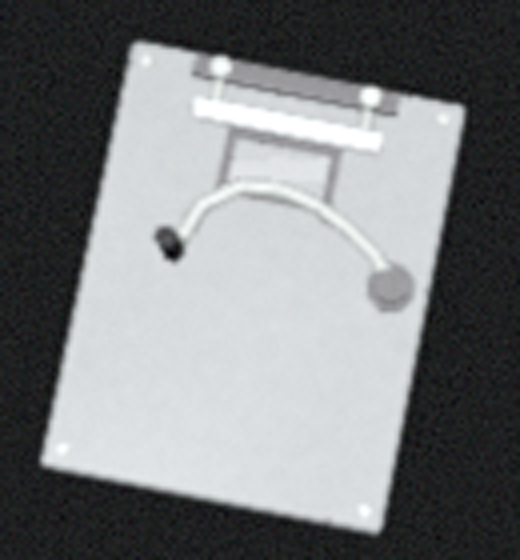

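View pics/t_tray.png

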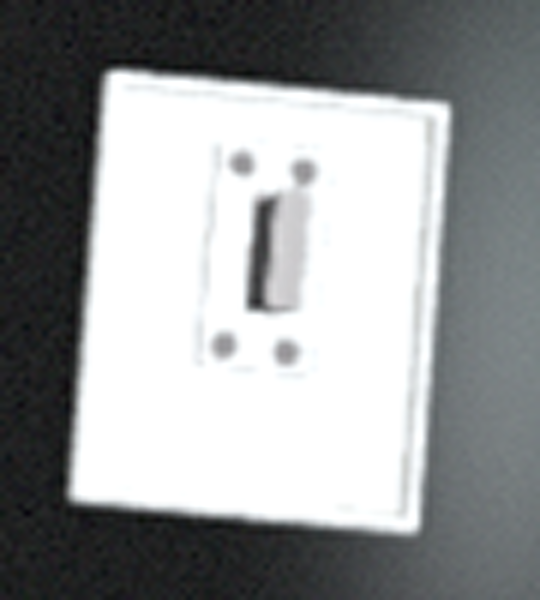

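View pics/s_both.png

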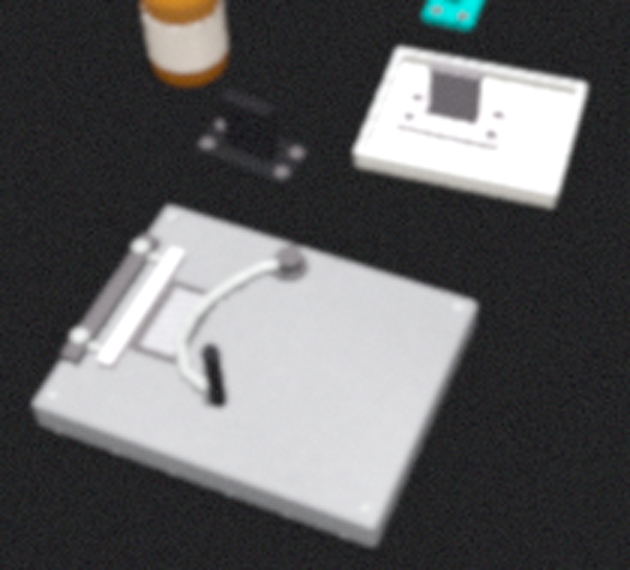

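The crops confirm the silver plate with grey fin, with its four dots at crop (241,163), (304,171), (224,345) and (287,352). The stage corners, rail, hub (390,287) and post are also clear. Now I compute poses.

```bash
cat > m.py <<'E'
from h import *
s=snapshot("top")
P=lambda u,k,o,z:p2w(s,(u[0]/k+o[0]-.375,u[1]/k+o[1]-.375),z)
o=(235,150)
C=np.array([P(u,4,o,30) for u in [(135,40),(465,105),(380,533),(41,465)]])  # +x+y, +x-y, -x-y, -x+y
L=np.array([[115,90],[115,-90],[-115,-90],[-115,90]],float)
c=C[:,:2].mean(0); A=C[:,:2]-c
H=L.T@A; th=np.arctan2(H[0,1]-H[1,0],H[0,0]+H[1,1]); R=np.array([[np.cos(th),-np.sin(th)],[np.sin(th),np.cos(th)]])
print("stage",c,np.degrees(th),"res",(A-L@R.T).round(1).tolist())
inv=lambda X:((X[:2]-c)@R).round(1)
S=lambda x,y:(c+R@np.array([x,y])).round(1)
print("hub",inv(P((390,287),4,o,42)),"bar face ends",inv(P((192,115),4,o,39)),inv(P((380,150),4,o,39)),"rail",inv(P((197,65),4,o,38)),inv(P((398,105),4,o,38)))
print("post top",inv(P((163,236),4,o,84)),"bot",inv(P((178,255),4,o,39)))
D=np.array([P(u,6,(375,220),12) for u in [(241,163),(304,171),(224,345),(287,352)]])[:,:2]
print("slide c",D.mean(0)); v=D[:2].mean(0)-D[2:].mean(0); print("slide x dir deg",np.degrees(np.arctan2(v[1],v[0])),np.linalg.norm(v))
F=np.array([P(u,6,(375,220),60) for u in [(282,190),(313,190),(300,308),(265,308)]])[:,:2]; print("fin",F.mean(0))
for n,p in dict(post0=(8,45),postb=(-84,-6),win=(61,0),hub=(12,-70)).items(): print(n,S(*p))
E
python3 m.py
```

```text
stage [574.90395151  -4.66722823] -11.541931323835945 res [[-0.5, -1.0], [0.3, 0.8], [0.3, 0.4], [-0.1, -0.2]]
hub [ 10.5 -69.5] bar face ends [79.4 50. ] [ 80.8 -50.2] rail [106.3  53. ] [106.3 -54.7]
post top [ 7.5 46.3] bot [ 5.5 41.9]
slide c [ 487.27724178 -257.91005242]
slide x dir deg -6.507363138223305 64.37833197331813
fin [ 487.34510791 -258.28416475]
post0 [591.7  37.8]
postb [491.4   6.3]
win [634.7 -16.9]
hub [572.7 -75.7]
```

Plan: straddle the post with its jaw axis along the tangent, then follow the arc. First I move over to the post at height.

```bash
cat > g.py <<'E'
import sys
from h import *
from scipy.spatial.transform import Rotation as Ro
c=np.array([574.9,-4.67]); th=np.radians(-11.54); Rs=np.array([[np.cos(th),-np.sin(th)],[np.sin(th),np.cos(th)]])
def rep(tx=None,ty=None,tz=None,yaw=None,stage=False):
    q=sense(); p=q["position"]; R=Ro.from_euler("xyz",q["tool_rot"],degrees=True).as_matrix()
    print("t %.2f"%q["t"],"pos",p.round(1),"rot",q["tool_rot"].round(1),"stage",((p[:2]-c)@Rs).round(1),"F",q["ft_force"].round(1),"Fst",(q["ft_force"][:2]@Rs).round(1),"T",q["ft_torque"].round(2),"w %.1f"%q["width"])
    if tx is not None:
        g=np.array([tx,ty]); 
        if stage: g=c+Rs@g
        d=np.r_[g,tz]-p; print("units tool",(R.T@d/25).round(3), "turn units",None if yaw is None else round(((q["tool_rot"][2]-yaw+180)%360-180)/5,2))
if __name__=="__main__":
    a=[float(x) for x in sys.argv[1:5]]; rep(*a,stage=len(sys.argv)>5)
E
python3 -m creep '{"claw":[0.4,0.4,0.4,0.4,0.4,0.4,0.4,0.4],"slide":[[-1,-0.69,0],[-1,-0.69,0],[-1,-0.69,0],[-1,-0.69,0],[-1,-0.69,0],[-1,-0.69,0],[-1,-0.69,0],[-1,-0.69,0]],"turn":[0,0,0,0,0,0,0,0]}' 20
python3 g.py 8 45 120 80.5 s
```

```text
t: 0.92
position: [300.7, 372.3, 237.0]
tool_rot: [-180.0, -0.1, 166.7]
ft_force: [0.1, 0.3, 0.3]
width: 52.9
t 0.92 pos [300.7 372.3 237. ] rot [-1.800e+02 -1.000e-01  1.667e+02] stage [-344.1  314.5] F [0.1 0.3 0.3] Fst [0.  0.3] T [ 0.   -0.02 -0.06] w 52.9
units tool [-14.415 -10.343   4.654] turn units 17.24
```

```bash

python3 -m creep '{"claw":[0.4,0.4,0.4,0.4,0.4,0.4,0.4,0.4],"slide":[[-1,-0.72,0.2],[-1,-0.72,0.2],[-1,-0.72,0.2],[-1,-0.72,0.2],[-1,-0.72,0.2],[-1,-0.72,0.2],[-1,-0.72,0.2],[-1,-0.72,0.2]],"turn":[0,0,0,0,0,0,0,0]}' >/dev/null
python3 -m creep '{"claw":[0.4,0.4,0.4,0.4,0.4,0.4],"slide":[[-1,-0.72,0.2],[-1,-0.72,0.2],[-1,-0.72,0.2],[-1,-0.72,0.2],[-1,-0.72,0.2],[-1,-0.72,0.2]],"turn":[0,0,0,0,0,0]}' >/dev/null
python3 -m creep '{"claw":[0.4,0.4,0.4,0.4,0.4,0.4,0.4,0.4],"slide":[[0,0,0],[0,0,0],[0,0,0],[0,0,0],[0,0,0],[0,0,0],[0,0,0],[0,0,0]],"turn":[1,1,1,1,1,1,1,1]}' >/dev/null
python3 -m creep '{"claw":[0.4,0.4,0.4,0.4,0.4,0.4,0.4,0.4],"slide":[[0,0,0],[0,0,0],[0,0,0],[0,0,0],[0,0,0],[0,0,0],[0,0,0],[0,0,0]],"turn":[1,1,1,1,1,1,1,1]}' >/dev/null
python3 g.py 8 45 120 80.5 s
```

```text
t 3.42 pos [597.6  19.6 159.9] rot [-179.8   -0.2   82.3] stage [17.4 28.3] F [-0.2 -0.6  0.9] Fst [-0.  -0.6] T [-0.07  0.11 -0.01] w 52.6
units tool [ 0.687 -0.327  1.6  ] turn units 0.35
```

```bash

python3 -m creep '{"claw":[0.4,0.4,0.4],"slide":[[0.35,-0.16,0.8],[0.35,-0.16,0.8],[0,0,0]],"turn":[0.2,0.2,0]}' >/dev/null
python3 g.py 8 45 47 80.5 s
python3 - <<'E'
from h import *
s=snapshot("top"); crop(s,235,150,130,140,4,"pics/t1.png")
s=snapshot("side"); crop(s,200,150,210,190,3,"pics/s1.png")
E
```

```text
t 3.67 pos [593.4  37.8 120.2] rot [180.   -0.2  79.8] stage [ 9.6 45.4] F [-0.9  0.1 -0.5] Fst [-0.9 -0.1] T [-0.06  0.19 -0.02] w 53.3
units tool [-0.02  -0.064  2.929] turn units -0.14
```

View pics/s1.png

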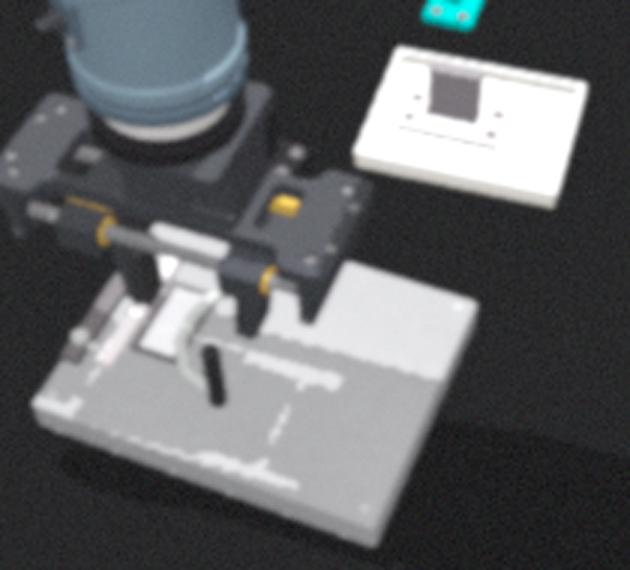

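The side crop shows the fingers at (145,295) and (250,325), one each side of and above the post at (213,375). I descend and close lightly.

```bash

python3 -m creep '{"claw":[0.4,0.4,0.4,0.4,0.4],"slide":[[0,-0.06,0.8],[0,0,0.8],[0,0,0.8],[0,0,0.52],[0,0,0]],"turn":[-0.1,0,0,0,0]}' >/dev/null
python3 g.py 8 45 47 80.5 s
python3 -m creep '{"claw":[1,1,1,1,1],"slide":[[0,0,0],[0,0,0],[0,0,0],[0,0,0],[0,0,0]],"turn":[0,0,0,0,0]}' 10
python3 g.py 8 45 47 80.5 s
```

```text
t 4.18 pos [601.8  33.9  56.6] rot [ 1.789e+02 -1.000e-01  8.060e+01] stage [18.6 43.2] F [-0.   0.4 -0.5] Fst [-0.1  0.4] T [-0.1   0.1   0.05] w 53.0
units tool [ 0.087 -0.43   0.375] turn units 0.01
t: 4.6
position: [597.0, 34.2, 58.5]
tool_rot: [179.7, -0.1, 80.6]
ft_force: [-12.3, 0.5, 6.6]
width: 21.8
t 4.60 pos [597.   34.2  58.5] rot [ 1.797e+02 -1.000e-01  8.060e+01] stage [13.9 42.5] F [-12.3   0.5   6.6] Fst [-12.2  -1.9] T [0.11 2.12 0.08] w 21.8
units tool [ 0.11  -0.234  0.46 ] turn units 0.03
```

The jaw centre sits about 6 mm too far toward +x, so one finger loads the post. I open slightly, recentre and close again.

```bash

python3 -m creep '{"claw":[0.6,0.6,0.6,0.6],"slide":[[0,0,0],[0.1,-0.24,0.25],[0,0,0],[0,0,0]],"turn":[0,0,0,0]}' >/dev/null
python3 g.py 8 45 47 80.5 s
```

```text
t 4.93 pos [592.1  38.   54.7] rot [ 1.795e+02 -1.000e-01  8.070e+01] stage [ 8.3 45.2] F [0.4 0.3 0.2] Fst [0.3 0.4] T [-0.07  0.06 -0.02] w 35.0
units tool [-0.009 -0.017  0.309] turn units 0.03
```

```bash

python3 -m creep '{"claw":[0.6,1,1,1,1],"slide":[[0,0,0.28],[0,0,0],[0,0,0],[0,0,0],[0,0,0]],"turn":[0,0,0,0,0]}' 10 >/dev/null
python3 g.py 8 45 47 80.5 s
```

```text
t 5.35 pos [592.3  38.1  47.6] rot [ 1.795e+02 -1.000e-01  8.070e+01] stage [ 8.5 45.4] F [-4.   0.3 10.5] Fst [-4.  -0.5] T [-0.03  0.67 -0.01] w 11.6
units tool [-0.016 -0.02   0.023] turn units 0.04
```

```bash

python3 -m creep '{"claw":[1,1,1,1],"slide":[[-0.017,-0.4,0],[-0.017,-0.4,0],[-0.017,-0.4,0],[-0.017,-0.4,0]],"turn":[-0.99,-0.99,-0.99,-0.99]}' >/dev/null
cat > arc.py <<'E'
from g import *
rep(); p=(sense()["position"][:2]-c)@Rs-np.array([12,-70]); a=np.degrees(np.arctan2(p[1],p[0]))
print("r %.1f ang %.1f"%(np.hypot(*p),a-92), "ideal yaw %.1f"%(a-11.54))
E
python3 arc.py
```

```text
t 5.68 pos [557.1  38.3  47.8] rot [1.788e+02 1.000e-01 1.011e+02] stage [-26.   38.6] F [ 4.3  1.8 -2.9] Fst [3.9 2.6] T [ 0.22 -0.31  0.  ] w 11.5
r 115.0 ang 17.3 ideal yaw 97.8
```

```bash

python3 -m creep '{"claw":[1,1,1,1],"slide":[[-0.02,-0.4,0],[-0.02,-0.4,0],[-0.02,-0.4,0],[-0.02,-0.4,0]],"turn":[-0.9,-0.9,-0.9,-0.9]}' >/dev/null
python3 arc.py
python3 -m creep '{"claw":[1,1,1],"slide":[[-0.02,-0.4,0],[-0.02,-0.4,0],[-0.02,-0.4,0]],"turn":[-0.9,-0.9,-0.9]}' >/dev/null
python3 arc.py
```

```text
t 6.02 pos [520.   26.4  47.7] rot [178.6   0.4 120. ] stage [-60.   19.5] F [0.1 0.5 1.3] Fst [0.  0.5] T [0.04 0.19 0.03] w 11.9
r 114.9 ang 36.8 ideal yaw 117.3
t 6.27 pos [494.6   8.5  47.7] rot [178.8   0.7 134.3] stage [-81.3  -3.1] F [-0.7 -0.8  1.3] Fst [-0.5 -0.9] T [-0.29  0.27  0.05] w 11.5
r 114.8 ang 52.4 ideal yaw 132.8
```

Nearly at the back stop. I open, let the spring take the arm to the stop, then rise.

```bash

python3 -m creep '{"claw":[1,0.4,0.4,0.4,0.4],"slide":[[-0.01,-0.12,0],[0,0,0],[0,0,0],[0,0,0],[0,0,0]],"turn":[-0.2,0,0,0,0]}' >/dev/null
python3 arc.py
python3 -m creep '{"claw":[0.4,0.4,0.4,0.4,0.4,0.4],"slide":[[0,0,-1],[0,0,-1],[0,0,-1],[0,0,-1],[0,0,-1],[0,0,-1]],"turn":[0,0,0,0,0,0]}' >/dev/null
python3 g.py 487.3 -258 180 -6.5
```

```text
t 6.68 pos [492.4   5.   48.6] rot [178.8   0.8 135.4] stage [-82.8  -7.1] F [-0.5  0.6  0.3] Fst [-0.6  0.5] T [-0.08  0.01  0.05] w 36.2
r 113.8 ang 54.4 ideal yaw 134.9
t 7.18 pos [485.1   6.1 197.7] rot [1.792e+02 1.000e-01 1.353e+02] stage [-90.1  -7.5] F [ 0.8 -0.6 -0.9] Fst [ 0.9 -0.4] T [-0.05  0.02 -0.03] w 52.7
units tool [-7.489 -7.456  0.617] turn units 28.36
```

```bash

python3 -m creep '{"claw":[0.4,0.4,0.4,0.4,0.4,0.4,0.4,0.4],"slide":[[0,0,0],[0,0,0],[0,0,0],[0,0,0],[0,0,0],[0,0,0],[0,0,0],[0,0,0]],"turn":[-1,-1,-1,-1,-1,-1,-1,-0.9]}' >/dev/null
python3 g.py 487.3 -258 120 173.5
python3 - <<'E'
from h import *
s=snapshot("top"); crop(s,235,150,130,140,4,"pics/t2.png")
s=snapshot("side"); crop(s,200,150,210,190,3,"pics/s2.png")
E
```

```text
t 7.85 pos [491.5   6.5 207.3] rot [179.6   1.5 176.5] stage [-83.9  -5.8] F [-0.2 -0.4  0.8] Fst [-0.1 -0.4] T [ 0.07  0.05 -0.06] w 52.7
units tool [ -0.391 -10.591   3.438] turn units 0.6
```

View pics/s2.png

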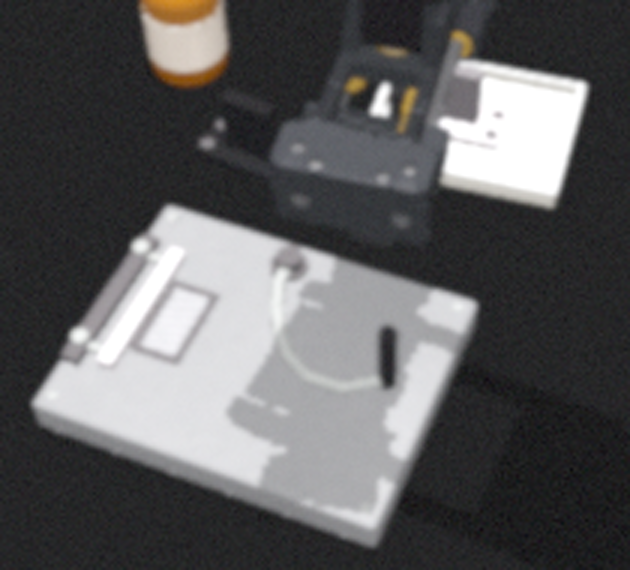

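The arm stays back: the post is at crop (388,355), the window is clear at (175,322), and the bright bar runs from (178,255) to (105,355). Next, the slide.

```bash

python3 -m creep '{"claw":[0.4,0.4,0.4,0.4,0.4,0.4,0.4,0.4],"slide":[[0,-1,0.2],[0,-1,0.2],[0,-1,0.2],[0,-1,0.2],[0,-1,0.2],[0,-1,0.2],[0,-1,0.2],[0,-1,0.2]],"turn":[0.6,0,0,0,0,0,0,0]}' >/dev/null
python3 g.py 487.3 -258 110 173.5
```

```text
t 8.62 pos [ 470.1 -194.6  165.7] rot [179.5   1.7 172.1] stage [ -64.7 -207.1] F [-0.7  0.   0.3] Fst [-0.7 -0.1] T [ 0.06  0.06 -0.  ] w 52.6
units tool [-0.964 -2.437  2.235] turn units -0.28
```

```bash

python3 -m creep '{"claw":[0.4,0.4,0.4,0.4,0.4,0.4],"slide":[[-0.3,-0.8,0.7],[-0.3,-0.8,0.7],[-0.3,-0.8,0.7],[0,0,0],[0,0,0],[0,0,0]],"turn":[-0.28,0,0,0,0,0]}' >/dev/null
python3 g.py 487.3 -258 19 173.5
python3 - <<'E'
from h import *
s=snapshot("side"); crop(s,230,100,210,150,3,"pics/s3.png")
E
```

```text
t 9.12 pos [ 486.3 -264.9  110.4] rot [179.5   1.7 172.2] stage [ -34.7 -272.6] F [-0.9 -0.5 -0.3] Fst [-0.8 -0.7] T [-0.03  0.05  0.05] w 53.2
units tool [0.108 0.248 3.657] turn units -0.26
```

View pics/s3.png

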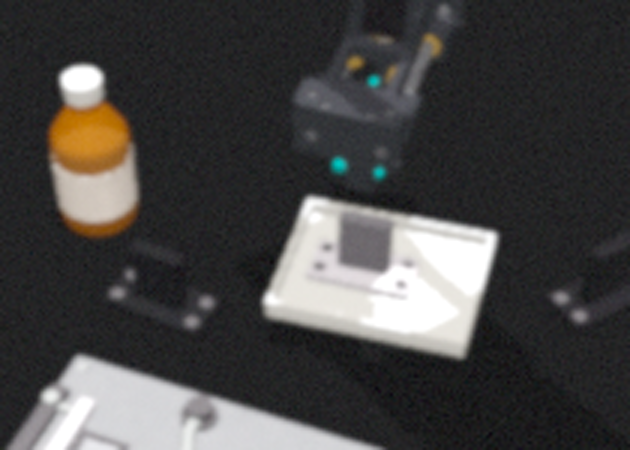

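```bash

python3 -m creep '{"claw":[0.4,0.4,0.4,0.4,0.4],"slide":[[0.1,0.25,0.4],[0,0,0.7],[0,0,0.7],[0,0,0],[0,0,0]],"turn":[-0.26,0,0,0,0]}' >/dev/null
python3 g.py 487.3 -258 19 173.5
```

```text
t 9.58 pos [ 488.2 -253.3   67.6] rot [179.8   2.1 174. ] stage [ -35.2 -260.9] F [-0.5 -0.1  0.8] Fst [-0.4 -0.2] T [ 0.04 -0.    0.03] w 52.7
units tool [ 0.086 -0.199  1.941] turn units 0.1
```

```bash

python3 -m creep '{"claw":[0.4,0.4,0.4,0.4,0.4],"slide":[[0.05,-0.2,0.6],[0,0,0.6],[0,0,0.6],[0,0,0],[0,0,0]],"turn":[0.1,0,0,0,0]}' >/dev/null
python3 g.py 487.3 -258 19 173.5
```

```text
t 10.00 pos [ 491.1 -256.8   27.2] rot [180.    2.5 173.8] stage [ -31.7 -263.8] F [ 0.3  0.2 -0.1] Fst [0.2 0.2] T [-0.    0.01  0.  ] w 52.8
units tool [ 0.16  -0.063  0.32 ] turn units 0.05
```

```bash

python3 -m creep '{"claw":[0.4,1,1,1,1,1,1],"slide":[[0.16,-0.06,0.3],[0,0,0],[0,0,0],[0,0,0],[0,0,0],[0,0,0],[0,0,0]],"turn":[0,0,0,0,0,0,0]}' 25 >/dev/null
python3 g.py 487.3 -258 80 173.5
python3 -m creep '{"claw":[1,1,1,1,1,1],"slide":[[0,0,-0.4],[0,0,-0.8],[0,0,-0.8],[0,0,-0.8],[0,0,-0.8],[0,0,-0.8]],"turn":[0,0,0,0,0,0]}' >/dev/null
python3 g.py 48 0 110 78.46 s
```

```text
t 10.58 pos [ 489.3 -259.3   24.1] rot [-179.8    2.8  173.8] stage [ -32.9 -266.6] F [-0.6 -1.1  0.9] Fst [-0.4 -1.2] T [-0.01  0.04  0.01] w 14.9
units tool [-0.024  0.036 -2.239] turn units 0.07
t 11.08 pos [ 480.  -255.2  135.1] rot [179.8   2.2 173.8] stage [ -42.8 -264.5] F [ 0.2  0.4 -1.4] Fst [0.1 0.5] T [ 0.01  0.04 -0.01] w 11.4
units tool [-4.564 10.189  1.214] turn units 19.07
```

```bash

python3 -m creep '{"claw":[1,1,1,1,1,1,1,1],"slide":[[0,0,0],[0,0,0],[0,0,0],[0,0,0],[0,0,0],[0,0,0],[0,0,0],[0,0,0]],"turn":[1,1,1,1,1,1,1,1]}' >/dev/null
python3 -m creep '{"claw":[1,1,1,1,1,1,1,1],"slide":[[0,0,0],[0,0,0],[0,0,0],[0,0,0],[0,0,0],[0,0,0],[0,0,0],[0,0,0]],"turn":[1,1,1,1,1,1,1,1]}' >/dev/null
python3 g.py 46 0 110 78.46 s
python3 - <<'E'
from h import *
s=snapshot("side"); crop(s,230,100,210,190,3,"pics/s4.png")
E
```

```text
t 12.42 pos [ 481.1 -256.1  152.6] rot [177.2   0.6  90. ] stage [ -41.6 -265.1] F [ 0.1 -0.2 -0.5] Fst [ 0.2 -0.1] T [-0.04  0.1  -0.02] w 12.0
units tool [9.703 5.477 1.87 ] turn units 2.32
```

View pics/s4.png

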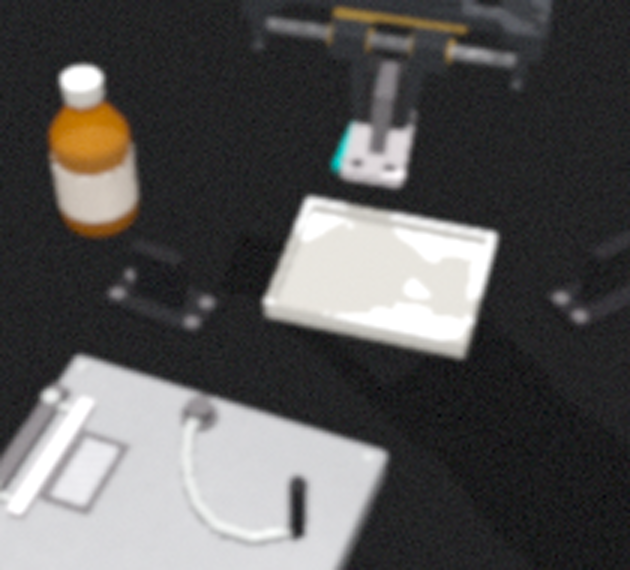

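```bash

python3 -m creep '{"claw":[1,1,1,1,1,1,1,1],"slide":[[0,0,0],[0,0,0],[0,0,0],[0.95,0.7,0],[0.95,0.7,0],[0.95,0.7,0.2],[0.95,0.7,0.2],[0.95,0.7,0.2]],"turn":[0.9,0.9,0.5,0,0,0,0,0]}' >/dev/null
python3 g.py 46 0 110 78.46 s
```

```text
t 13.13 pos [ 592.2 -159.3  146.7] rot [177.1   0.2  78.1] stage [  47.9 -148. ] F [ 0.  -0.4 -0.6] Fst [ 0.1 -0.4] T [-0.1   0.12  0.01] w 11.6
units tool [ 5.924 -0.19   1.442] turn units -0.08
```

```bash

python3 -m creep '{"claw":[1,1,1,1,1,1,1,1],"slide":[[0.96,-0.05,0.2],[0.96,-0.05,0.2],[0.96,-0.05,0.2],[0.96,-0.05,0.2],[0.96,-0.05,0.2],[0.96,-0.05,0.2],[0,0,0],[0,0,0]],"turn":[0,0,0,0,0,0,0,0]}' >/dev/null
python3 g.py 46 0 80 78.46 s
python3 - <<'E'
from h import *
s=snapshot("top"); crop(s,235,150,130,140,4,"pics/t5.png")
s=snapshot("side"); crop(s,200,130,210,190,3,"pics/s5.png")
E
```

```text
t 13.80 pos [618.9  -5.5 116.9] rot [177.    0.2  79.4] stage [43.3  8. ] F [ 0.  -0.6 -1.1] Fst [ 0.1 -0.6] T [-0.05  0.15 -0.  ] w 11.9
units tool [-0.316  0.027  1.481] turn units 0.19
```

View pics/s5.png

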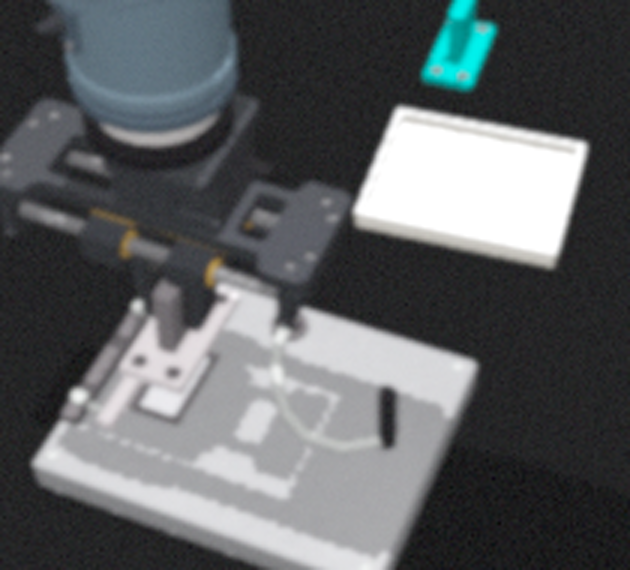

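```bash

python3 -m creep '{"claw":[1,1,1,1,1],"slide":[[-0.32,0.03,0.5],[0,0,0.5],[0,0,0.5],[0,0,0],[0,0,0]],"turn":[0.19,0,0,0,0]}' >/dev/null
python3 g.py 46 0 60 78.46 s
python3 - <<'E'
from h import *
s=snapshot("side"); crop(s,220,150,130,120,5,"pics/s6.png")
E
```

```text
t 14.32 pos [620.  -20.9  76.3] rot [177.    0.2  78. ] stage [47.5 -6.9] F [-0.5  0.4 -0.3] Fst [-0.6  0.3] T [-0.01  0.12  0.01] w 11.9
units tool [ 0.276 -0.095  0.646] turn units -0.09
```

View pics/s6.png

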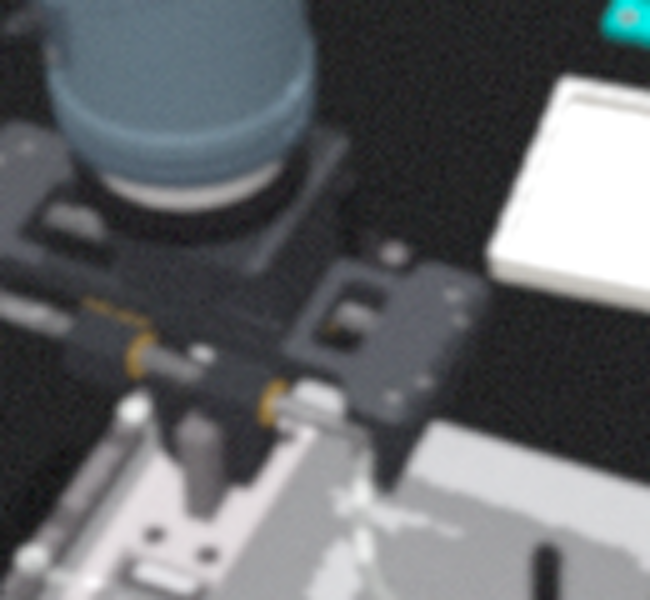

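```bash

python3 -m creep '{"claw":[1,1,1,1],"slide":[[0.27,-0.1,0.3],[0,0,0.2],[0,0,0],[0,0,0]],"turn":[-0.09,0,0,0]}' >/dev/null
python3 g.py 46 0 50 78.46 s
python3 -m creep '{"claw":[1,1,1,1],"slide":[[0,0,0.12],[0,0,0.12],[0,0,0],[0,0,0]],"turn":[0,0,0,0]}' >/dev/null
python3 g.py 46 0 50 78.46 s
```

```text
t 14.70 pos [619.3 -13.3  62.2] rot [177.    0.2  78.5] stage [45.2  0.4] F [ 0.2 -0.1 -0.9] Fst [ 0.2 -0.1] T [-0.04  0.15 -0.03] w 11.7
units tool [-0.015  0.007  0.487] turn units 0.0
t 15.03 pos [620.2 -13.   56.3] rot [176.9   0.2  78.5] stage [46.1  0.9] F [-0.1  0.5 -1.2] Fst [-0.2  0.5] T [-0.05  0.08  0.03] w 12.2
units tool [-0.037 -0.016  0.252] turn units 0.01
```

```bash

python3 -m creep '{"claw":[1,1,1],"slide":[[0,0,0.12],[0,0,0],[0,0,0]],"turn":[0,0,0]}' >/dev/null
python3 g.py 46 0 50 78.46 s
python3 - <<'E'
from h import *
s=snapshot("side"); crop(s,220,150,130,120,5,"pics/s7.png")
E
```

```text
t 15.28 pos [621.7 -12.9  54.7] rot [176.8   0.2  78.5] stage [47.5  1.3] F [ 0.2 -0.5 -0.4] Fst [ 0.3 -0.4] T [-0.05  0.08  0.01] w 11.8
units tool [-0.051 -0.071  0.185] turn units 0.02
```

View pics/s7.png

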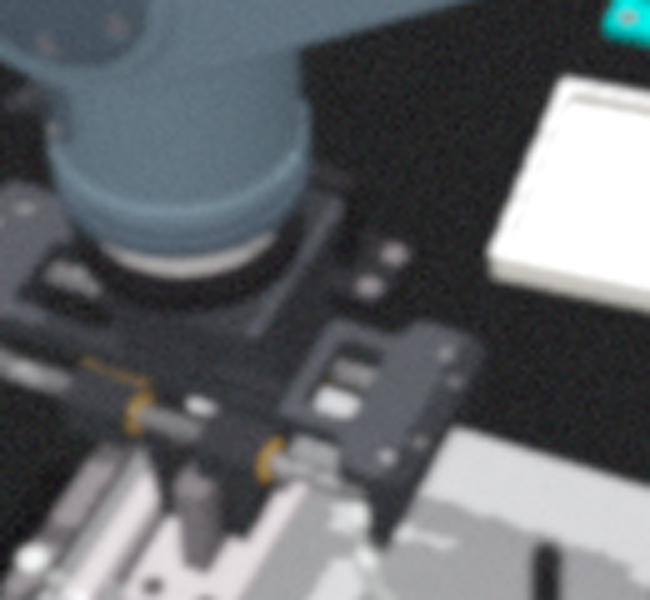

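```bash

python3 -m creep '{"claw":[1,1,1],"slide":[[-0.05,-0.1,0.12],[0,0,0],[0,0,0]],"turn":[0,0,0]}' >/dev/null
python3 g.py 46 0 50 78.46 s
python3 -m creep '{"claw":[1,1,1],"slide":[[0,-0.03,0.12],[0,0,0],[0,0,0]],"turn":[0,0,0]}' >/dev/null
python3 g.py 46 0 50 78.46 s
```

```text
t 15.58 pos [622.3 -13.5  54.3] rot [1.763e+02 1.000e-01 7.850e+01] stage [48.2  0.8] F [-0.4  0.6 -1.4] Fst [-0.5  0.5] T [-0.1   0.05 -0.01] w 11.6
units tool [-0.033 -0.1    0.167] turn units 0.01
t 15.83 pos [623.8 -13.7  53.7] rot [1.761e+02 1.000e-01 7.850e+01] stage [49.7  1. ] F [-0.   0.4 -0.2] Fst [-0.1  0.4] T [-0.05  0.1   0.04] w 11.7
units tool [-0.038 -0.156  0.138] turn units 0.02
```

```bash

python3 -m creep '{"claw":[1],"slide":[[-0.05,-0.2,0.3]],"turn":[0]}' >/dev/null
python3 g.py 46 0 50 78.46 s
python3 -m creep '{"claw":[1],"slide":[[0,-0.1,0.3]],"turn":[0]}' >/dev/null
python3 g.py 46 0 50 78.46 s
```

```text
t 15.92 pos [625.6 -14.5  51.2] rot [175.3   0.   78.5] stage [51.6  0.5] F [ 5.2  6.1 39.3] Fst [3.9 7. ] T [ 0.7  -0.57  0.1 ] w 12.3
units tool [-0.022 -0.229  0.029] turn units 0.01
t 16.00 pos [626.2 -14.5  48.5] rot [175.    0.   78.5] stage [52.2  0.6] F [-25.5   2.7  44.5] Fst [-25.5  -2.4] T [ 0.24  4.15 -0.06] w 13.4
units tool [-0.024 -0.242 -0.08 ] turn units 0.02
```

Firm contact, which is more than I want. I ease up and look.

```bash

python3 -m creep '{"claw":[1],"slide":[[0,-0.15,-0.12]],"turn":[0]}' >/dev/null
python3 g.py 46 0 50 78.46 s
python3 - <<'E'
from h import *
s=snapshot("side"); crop(s,200,170,130,110,5,"pics/s8.png")
E
```

```text
t 16.08 pos [622.7 -13.9  52.3] rot [174.9   0.   78.5] stage [48.7  0.5] F [ 0.  -0.6 -0.8] Fst [ 0.1 -0.6] T [-0.06  0.13  0.03] w 11.7
units tool [-0.021 -0.116  0.081] turn units 0.02
```

View pics/s8.png

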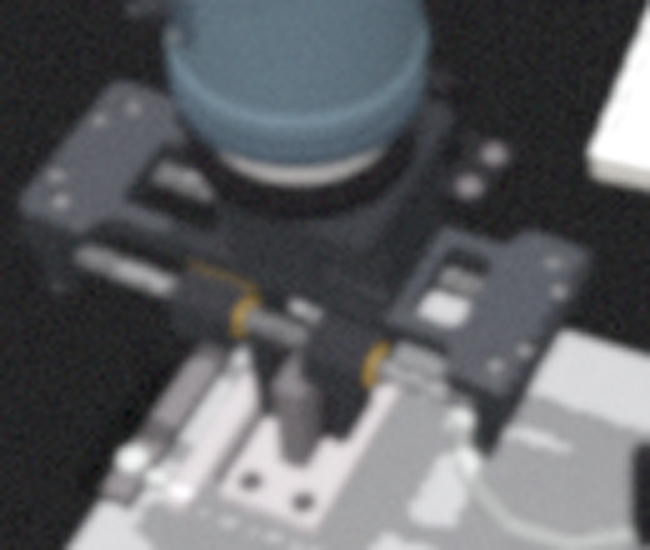

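```bash

python3 -m creep '{"claw":[0.5,0.5,0.5,0.5],"slide":[[0,0,0],[0,0,0],[0,0,0],[0,0,0]],"turn":[0,0,0,0]}' >/dev/null
python3 g.py 46 0 50 78.46 s
python3 -m creep '{"claw":[0.4,0.4,0.4,0.4],"slide":[[0,-0.1,-0.9],[0,-0.1,-0.9],[0,-0.1,-0.9],[0,0,-0.9]],"turn":[0,0,0,0]}' >/dev/null
python3 g.py 46 0 50 78.46 s
python3 - <<'E'
from h import *
s=snapshot("side"); crop(s,200,170,130,110,5,"pics/s9.png")
E
```

```text
t 16.47 pos [621.6 -14.   51.2] rot [175.    0.   78.5] stage [47.6  0.2] F [0.3 0.  0.4] Fst [0.3 0.1] T [-0.06  0.14  0.01] w 36.5
units tool [-0.008 -0.068  0.041] turn units 0.02
t 16.80 pos [600.3 -10.2 132.6] rot [176.    0.   78.5] stage [26.  -0.3] F [ 0.3 -0.5 -0. ] Fst [ 0.4 -0.4] T [-0.02  0.03  0.  ] w 53.0
units tool [0.016 0.57  3.354] turn units 0.0
```

View pics/s9.png

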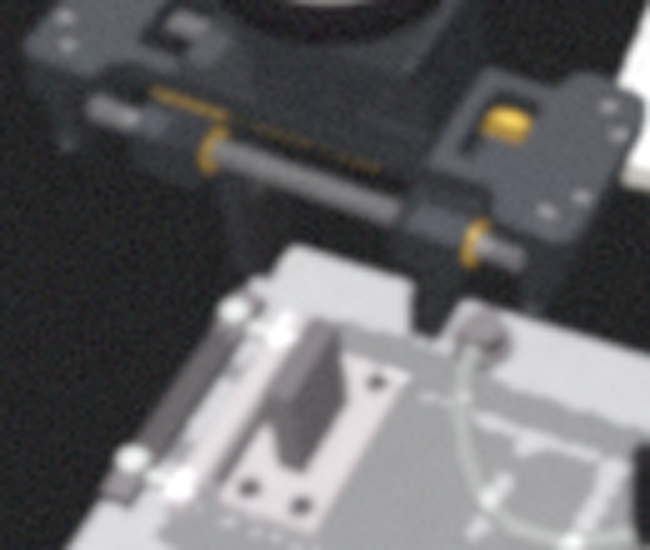

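The slide lies flat on the stage with a visible gap to the bar. Dots are at crop (378,383), (251,487) and (302,505). I measure its pose in both cameras.

```bash

python3 - <<'E'
from g import *
s=snapshot("side")
Q=lambda u:((p2w(s,(u[0]/5+200-.4,u[1]/5+170-.4),38)[:2]-c)@Rs).round(1)
print("dots side",[Q(u) for u in [(378,383),(251,487),(302,505)]])
print("plate corners", [Q(u) for u in [(410,375),(318,530),(222,500)]])
s=snapshot("top"); crop(s,265,150,85,80,7,"pics/t9.png")
E
```

```text
dots side [array([ 40.5, -32. ]), array([62.8, 31.4]), array([41. , 31.5])]
plate corners [array([ 30.6, -40.4]), array([30.2, 39.4]), array([70.1, 40.8])]
```

View pics/t9.png

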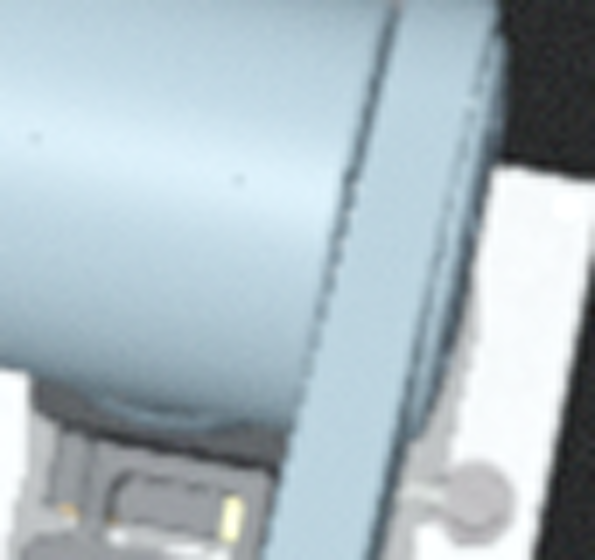

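Slide centre is at about stage (51.5, 0), square. I push it softly with the rear finger by closing the jaws at low force, with the tool centre ahead of the fin and the tips low so the slide can't tip.

```bash

python3 -m creep '{"claw":[0.4,0.4,0.4,0.4],"slide":[[0,0.7,0.5],[0,0.6,0.5],[0,0,0.5],[0,0,0]],"turn":[0,0,0,0]}' >/dev/null
python3 g.py 65 0 70 78.46 s
```

```text
t 17.28 pos [635.7 -17.6  92.6] rot [1.76e+02 1.00e-01 7.85e+01] stage [62.2 -0.5] F [-1.2  0.5 -0.5] Fst [-1.2  0.2] T [-0.1   0.12  0.02] w 53.1
units tool [0.02  0.05  0.909] turn units 0.0
```

```bash

python3 -m creep '{"claw":[0.4,0.4,0.4],"slide":[[0,-0.04,0.6],[0,-0.04,0.6],[0,0,0.3]],"turn":[0,0,0]}' >/dev/null
python3 g.py 65 0 43 78.46 s
```

```text
t 17.53 pos [633.4 -17.1  50.5] rot [1.763e+02 1.000e-01 7.850e+01] stage [59.8 -0.5] F [-1.1  0.3 -1. ] Fst [-1.1  0.1] T [-0.01  0.16 -0.03] w 52.7
units tool [0.02  0.188 0.314] turn units 0.0
```

```bash

python3 -m creep '{"claw":[0.4,0.4],"slide":[[0,0.2,0.3],[0,0.06,0]],"turn":[0,0]}' >/dev/null
python3 g.py 65 0 43 78.46 s
```

```text
t 17.70 pos [637.4 -17.7  40.3] rot [176.6   0.   78.5] stage [63.8 -0.3] F [-2.2 -0.4  3.3] Fst [-2.1 -0.9] T [-0.03  0.52 -0.02] w 52.8
units tool [ 0.012  0.053 -0.106] turn units 0.01
```

```bash

python3 -m creep '{"claw":[0.4,0.4],"slide":[[0,0.06,-0.14],[0,0,0]],"turn":[0,0]}' >/dev/null
python3 g.py 65 0 43 78.46 s
```

```text
t 17.87 pos [638.6 -18.   43.4] rot [176.7   0.   78.5] stage [65.1 -0.3] F [-0.1 -0.3  0.1] Fst [ 0.  -0.3] T [-0.1   0.07  0.05] w 52.9
units tool [ 0.013 -0.003  0.015] turn units 0.01
```

```bash

python3 -m creep '{"claw":[0.55,0.6,0.63],"slide":[[0,0,0],[0,0,0],[0,0,0]],"turn":[0,0,0]}' 4 >/dev/null
python3 g.py 65 0 43 78.46 s
python3 -m creep '{"claw":[0.66,0.69,0.69],"slide":[[0,0,0],[0,0,0],[0,0,0]],"turn":[0,0,0]}' 4 >/dev/null
python3 g.py 65 0 43 78.46 s
```

```text
t 18.12 pos [639.1 -18.1  44.2] rot [176.7   0.   78.5] stage [65.6 -0.3] F [-0.4  0.8 -0.4] Fst [-0.6  0.7] T [-0.05  0.13 -0.02] w 34.8
units tool [ 0.012 -0.026  0.046] turn units 0.01
t 18.37 pos [638.9 -18.   44.4] rot [176.6   0.   78.5] stage [65.4 -0.2] F [ 0.3 -0.4  0.3] Fst [ 0.4 -0.4] T [-0.06  0.18 -0.03] w 27.2
units tool [ 0.01  -0.02   0.056] turn units 0.01
```

```bash

python3 -m creep '{"claw":[0.72,0.74,0.74],"slide":[[0,0,0],[0,0,0],[0,0,0]],"turn":[0,0,0]}' 4 >/dev/null
python3 g.py 65 0 43 78.46 s
python3 -m creep '{"claw":[0.76,0.77,0.77],"slide":[[0,0,0],[0,0,0],[0,0,0]],"turn":[0,0,0]}' 4 >/dev/null
python3 g.py 65 0 43 78.46 s
```

```text
t 18.62 pos [638.8 -17.9  44.4] rot [176.7   0.   78.5] stage [65.2 -0.2] F [-0.1  0.2 -0.5] Fst [-0.2  0.1] T [-0.12  0.16  0.02] w 22.8
units tool [ 0.009 -0.013  0.056] turn units 0.01
t 18.87 pos [637.7 -17.7  44.2] rot [176.8   0.   78.5] stage [64.2 -0.2] F [-0.5  0.8  1.2] Fst [-0.6  0.7] T [-0.05  0.24  0.02] w 20.5
units tool [0.008 0.03  0.048] turn units 0.01
```

```bash

python3 -m creep '{"claw":[0.77],"slide":[[0,0.06,0]],"turn":[0]}' 4 |grep force
python3 -m creep '{"claw":[0.77],"slide":[[0,0.08,0]],"turn":[0]}' 4 |grep force
python3 g.py 65 0 43 78.46 s
python3 -m creep '{"claw":[0.77],"slide":[[0,0.08,0]],"turn":[0]}' 4 |grep force
python3 g.py 65 0 43 78.46 s
```

```text
ft_force: [-7.9, 0.5, 6.7]
ft_force: [-8.2, 0.3, 5.4]
t 19.03 pos [638.4 -17.8  44. ] rot [1.772e+02 1.000e-01 7.850e+01] stage [64.9 -0.1] F [-8.2  0.3  5.4] Fst [-8.1 -1.4] T [ 0.11  1.49 -0.03] w 21.5
units tool [0.006 0.003 0.038] turn units 0.02
ft_force: [-8.1, 0.7, 6.2]
t 19.12 pos [638.8 -17.9  43.9] rot [1.774e+02 1.000e-01 7.860e+01] stage [65.2 -0.1] F [-8.1  0.7  6.2] Fst [-8.  -0.9] T [ 0.12  1.52 -0.05] w 21.9
units tool [ 0.006 -0.011  0.035] turn units 0.02
```

The rear finger stalls at about 8 N with the fin at a constant position, and the contact position implies the face is at about x +80. The slide is seated. I ease off, open, lift away and inspect.

```bash

python3 -m creep '{"claw":[0.7,0.6,0.5,0.4],"slide":[[0,0,0],[0,0,0],[0,0,0],[0,0,0]],"turn":[0,0,0,0]}' 10 >/dev/null
python3 g.py 65 0 43 78.46 s
python3 -m creep '{"claw":[0.4,0.4,0.4,0.4,0.4,0.4],"slide":[[0,0,-0.8],[0,0,-0.9],[0,0,-0.9],[0,-0.4,-0.9],[0,-0.8,-0.6],[0,-0.8,0]],"turn":[0,0,0,0,0,0]}' >/dev/null
python3 g.py 65 0 43 78.46 s
python3 - <<'E'
from h import *
s=snapshot("side"); crop(s,200,170,130,110,6,"pics/s10.png")
E
```

```text
t 19.45 pos [640.2 -18.2  44.4] rot [1.772e+02 1.000e-01 7.850e+01] stage [66.7 -0.2] F [ 0.3  0.3 -0. ] Fst [0.2 0.4] T [-0.02  0.08  0.02] w 44.2
units tool [ 0.007 -0.07   0.052] turn units 0.02
t 19.95 pos [588.5  -8.4 147.5] rot [1.771e+02 1.000e-01 7.850e+01] stage [14.1 -1. ] F [ 0.8 -0.   0.5] Fst [0.8 0.2] T [-0.05  0.1  -0.01] w 52.4
units tool [0.043 1.821 4.278] turn units -0.0
```

View pics/s10.png

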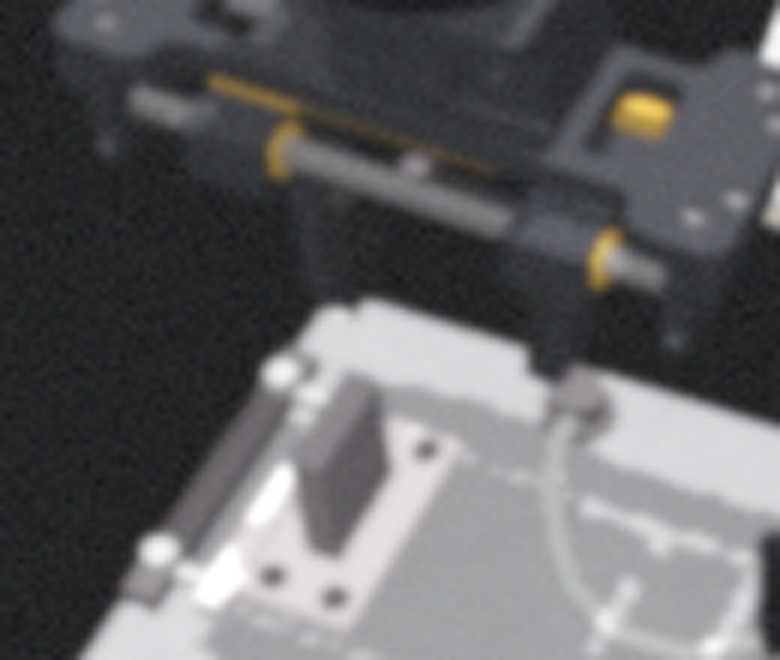

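The plate now appears to meet the bright bar, with no dark gap. Dots are at crop (427,449), (272,575) and (334,597). I measure them and work out the post release.

```bash

python3 - <<'E'
from g import *
s=snapshot("side")
Q=lambda u,z=38:((p2w(s,(u[0]/6+200-.4,u[1]/6+170-.4),z)[:2]-c)@Rs).round(1)
print("dots",[Q(u) for u in [(427,449),(272,575),(334,597)]])
print("plate rear corners", [Q(u) for u in [(461,445),(345,630)]])
E
python3 g.py -84 -6 150 133 s
```

```text
dots [array([ 50.6, -32.7]), array([73.1, 31.6]), array([50.9, 31.8])]
plate rear corners [array([ 41. , -38.4]), array([41.8, 41.7])]
t 20.05 pos [585.3  -7.4 144.6] rot [1.774e+02 1.000e-01 7.850e+01] stage [10.8 -0.6] F [ 0.6 -1.2 -0.4] Fst [ 0.8 -1.1] T [-0.07  0.12  0.01] w 52.9
units tool [-0.216 -3.777 -0.386] turn units -10.9
```

Slide centre is at x +61.8 and square to within about 0.3°. To release, I put the shut fingers behind the post, push past over-centre and let it go.

```bash

python3 -m creep '{"claw":[1,1,1,1,1,1,1,1],"slide":[[-0.3,-0.95,0],[-0.3,-0.95,0],[-0.3,-0.95,0],[-0.3,-0.95,0],[-0.2,-0.9,0],[0,0,0],[0,0,0],[0,0,0]],"turn":[0,0,0,0,0,-1,-1,-1]}' 20 >/dev/null
python3 -m creep '{"claw":[1,1,1,1,1,1,1],"slide":[[0,0,0],[0,0,0],[0,0,0],[0,0,0],[0,0,0],[0,0,0],[0,0,0]],"turn":[-1,-1,-1,-1,-1,-1,-1]}' >/dev/null
python3 g.py -104 -36 100 135 s
```

```text
t 21.30 pos [467.7 -22.7 134.5] rot [178.3   2.2 130.5] stage [-101.5  -39.1] F [-0.5  0.3 -0.2] Fst [-0.6  0.2] T [ 0.02 -0.01 -0.03] w 0.2
units tool [ 0.211 -0.003  1.375] turn units -0.89
```

```bash

python3 -m creep '{"claw":[1,1,1,1,1],"slide":[[0.2,0,0.65],[0,0,0.65],[0,0,0.65],[0,0,0.65],[0,0,0.5]],"turn":[-0.9,0,0,0,0]}' >/dev/null
python3 g.py -104 -36 54 135 s
python3 - <<'E'
from h import *
s=snapshot("side"); crop(s,200,150,210,190,3,"pics/s11.png")
E
```

```text
t 21.72 pos [476.  -22.4  56.6] rot [178.2   2.9 135.5] stage [-93.4 -37.2] F [ 0.2 -0.6 -0.1] Fst [ 0.3 -0.6] T [-0.03  0.08 -0.03] w 0.2
units tool [ 0.386 -0.194  0.077] turn units 0.1
```

View pics/s11.png

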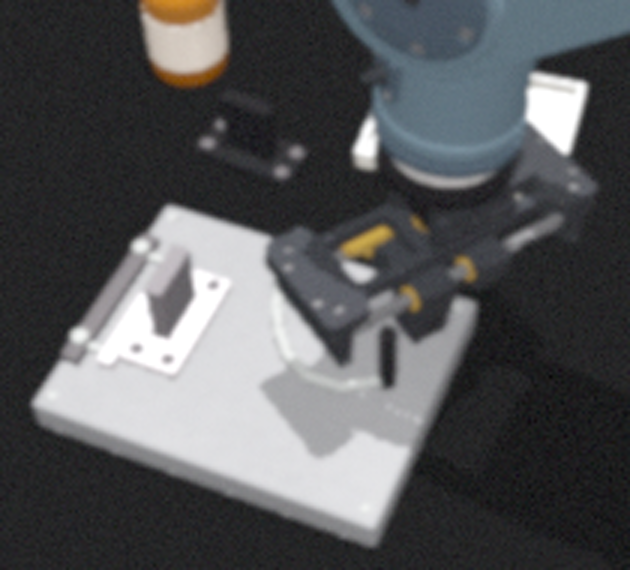

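```bash

python3 -m creep '{"claw":[1,1,1],"slide":[[0.38,0,0.05],[0,0.2,0],[0,0.15,0]],"turn":[0.1,0,0]}' >/dev/null
python3 g.py -97 -25.6 54 135 s
python3 -m creep '{"claw":[1,1,1],"slide":[[0.05,0.4,0],[0.06,0.4,0],[0.06,0.4,0]],"turn":[0.8,1,1]}' >/dev/null
python3 arc.py
```

```text
t 22.02 pos [473.8  -8.9  51.7] rot [178.4   2.6 134.9] stage [-98.2 -24.4] F [ 0.3 -0.1  0.4] Fst [ 0.3 -0.1] T [-0.05  0.02  0.01] w 0.8
units tool [-0.071 -0.01  -0.088] turn units -0.03
t 22.27 pos [492.3  13.8  52.7] rot [178.1   2.  120.5] stage [-84.7   1.5] F [-2.5 -2.5 -2.4] Fst [-2.  -2.9] T [-0.54  0.47 -0.09] w 0.4
r 120.3 ang 51.5 ideal yaw 132.0
```

```bash

python3 -m creep '{"claw":[1,1],"slide":[[-0.02,0.4,0],[-0.02,0.4,0]],"turn":[0.9,0.9]}' >/dev/null
python3 arc.py
python3 - <<'E'
from h import *
s=snapshot("side"); crop(s,200,150,210,190,3,"pics/s12.png")
E
```

```text
t 22.43 pos [508.8  24.2  53.6] rot [178.1   1.6 111.1] stage [-70.5  15.1] F [-3.8  0.2 -1.3] Fst [-3.8 -0.6] T [-0.01  0.53 -0.02] w 0.6
r 118.5 ang 42.1 ideal yaw 122.6
```

View pics/s12.png

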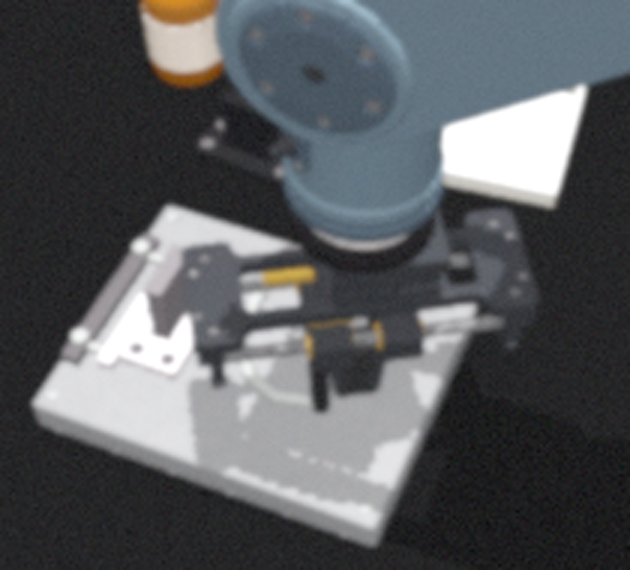

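The fingers press the post at (320,385), with the arm near 31° and the gripper well clear of the fin. One or two more rows take it past over-centre.

```bash

python3 -m creep '{"claw":[1,1],"slide":[[0,0.4,0],[0,0.3,0]],"turn":[0.6,0.4]}' >/dev/null
python3 arc.py
python3 -m creep '{"claw":[1],"slide":[[0,0,0]],"turn":[0]}' >/dev/null
python3 arc.py
python3 - <<'E'
from h import *
s=snapshot("side"); crop(s,200,150,210,190,3,"pics/s13.png")
E
```

```text
t 22.65 pos [527.8  31.3  55.9] rot [177.8   1.5 105.9] stage [-53.3  25.8] F [ 0.2 -0.1  0.4] Fst [ 0.2 -0. ] T [-0.04  0.1   0.05] w 0.6
r 116.0 ang 32.3 ideal yaw 112.7
t 22.73 pos [529.7  31.6  57. ] rot [177.6   1.5 105.9] stage [-51.6  26.5] F [ 1.  -0.2 -1. ] Fst [ 1. -0.] T [-0.07  0.04  0.  ] w 0.4
r 115.6 ang 31.4 ideal yaw 111.8
```

View pics/s13.png

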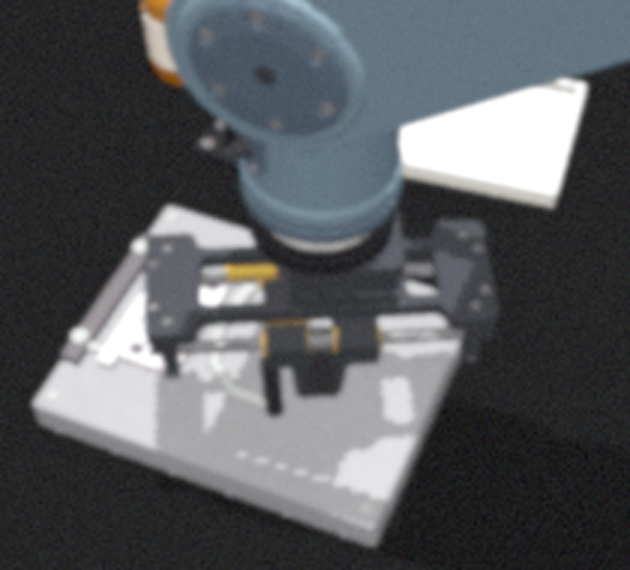

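The force is gone and the post at (274,385) is moving ahead by itself. I rise and back off.

```bash

python3 -m creep '{"claw":[1,1,1,1,1,1,1,1],"slide":[[0,0,-0.5],[0,0,-0.9],[0,0,-1],[0,0,-1],[0,-0.3,-1],[0,-1,-0.5],[0,-1,0],[0,-1,0]],"turn":[0,0,0,0,0,0,0,0]}' >/dev/null
python3 -m creep '{"claw":[1,1,1,1,1,1,1,1],"slide":[[0,-1,-0.2],[0,-1,-0.2],[0,-1,0],[0,-1,0],[0,0,0],[0,0,0],[0,0,0],[0,0,0]],"turn":[0,0,0,0,0,0,0,0]}' >/dev/null
python3 arc.py
python3 - <<'E'
from h import *
s=snapshot("side"); crop(s,200,170,130,110,6,"pics/s14.png")
s=snapshot("top"); crop(s,235,150,130,140,4,"pics/t14.png")
E
```

```text
t 24.12 pos [341.3 -23.7 192.5] rot [176.8   2.4 108.2] stage [-225.1  -65.4] F [-0.4 -0.4  0.7] Fst [-0.4 -0.4] T [-0.07  0.1   0.05] w 0.7
r 237.1 ang 86.9 ideal yaw 167.4
```

View pics/s14.png

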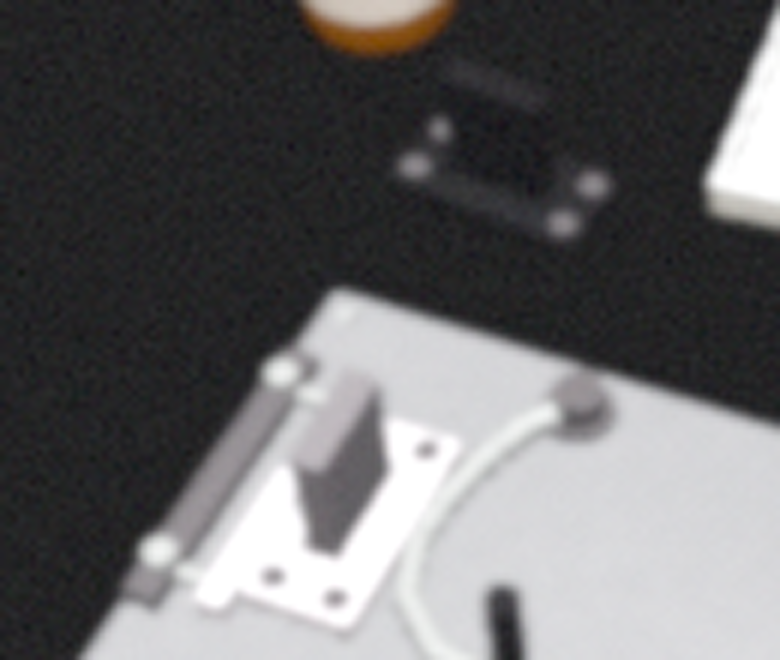

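View pics/t14.png

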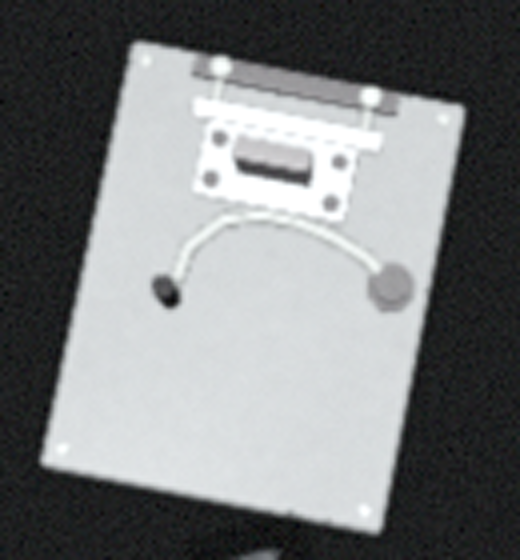

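The bulge is at or very near the slide's rear edge: top crop (260,213) against the plate's rear edge at about (270,208). I check angle and motion.

```bash

python3 -m creep '{"claw":[1,1,1,1,1,1],"slide":[[0,0,0],[0,0,0],[0,0,0],[0,0,0],[0,0,0],[0,0,0]],"turn":[0,0,0,0,0,0]}' >/dev/null
python3 - <<'E'
from g import *
a=cv2.imread("pics/t14.png"); s=snapshot("top"); crop(s,270,160,70,70,8,"pics/t15.png"); crop(s,235,150,130,140,4,"pics/t15b.png")
b=cv2.imread("pics/t15b.png"); print("diff",cv2.absdiff(a,b)[40:460].max())
Q=lambda u,z:((p2w(s,(u[0]/4+235-.375,u[1]/4+150-.375),z)[:2]-c)@Rs)
for u,z in (((161,284),84),((172,300),39)):
    p=Q(u,z)-np.array([12,-70]); print("post",Q(u,z).round(1),"ang rad %.2f r %.0f"%(np.arctan2(p[1],p[0])-np.radians(92),np.hypot(*p)))
D=np.array([Q(u,38) for u in [(219,137),(340,161),(210,178),(331,203)]]); print("dots",D.round(1).tolist(),D.mean(0))
v=D[[0,2]].mean(0)-D[[1,3]].mean(0); print("slide long axis vs stage y deg",90-np.degrees(np.arctan2(v[1],v[0])))
E
```

```text
diff 29
post [-16.4  42.3] ang rad 0.21 r 116
post [-18.2  40.1] ang rad 0.23 r 114
dots [[71.0, 33.9], [71.1, -30.8], [48.7, 34.0], [48.3, -30.6]] [59.77693383  1.62982546]
slide long axis vs stage y deg 0.1452193147709835
```

View pics/t15.png

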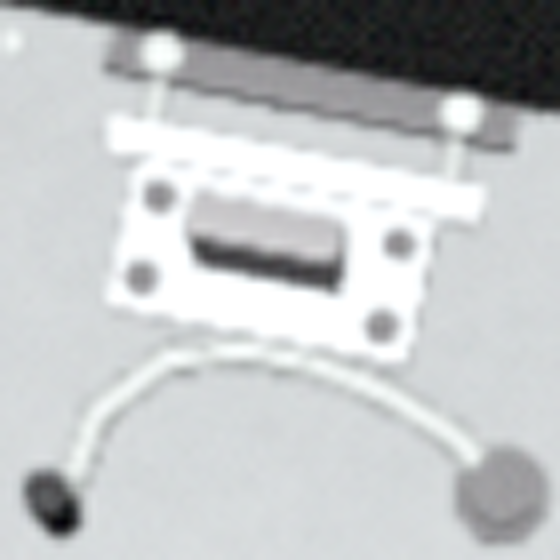

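The arm rests still at about 0.22 rad, inside the clamped range. The slide is square to 0.15°, and only a seam line shows against the bar. I check the bystanders against the first picture.

```bash

python3 - <<'E'
from h import *
for n in("top","side"):
    a=cv2.imread(f"pics/{n}0.png"); s=snapshot(n); d=cv2.absdiff(a,s["pixels"]).max(2); 
    B=dict(top=dict(jar=(135,135,40,45),box=(130,205,65,75),flask=(412,130,50,55),blk1=(372,170,35,50),blk2=(400,325,50,50),turq=(465,235,55,40),tray=(383,228,72,85)),side=dict(jar=(120,380,60,65),box=(220,375,105,95),flask=(240,115,45,70)))[n]
    print(n,{k:int((d[y:y+h,x:x+w]>60).sum()) for k,(x,y,w,h) in B.items()})
E
python3 g.py
```

```text
top {'jar': 0, 'box': 0, 'flask': 0, 'blk1': 0, 'blk2': 0, 'turq': 0, 'tray': 131}
side {'jar': 0, 'box': 0, 'flask': 0}
t 24.87 pos [342.4 -22.9 191.8] rot [177.    2.3 108.4] stage [-224.2  -64.4] F [-0.3  0.8  0.3] Fst [-0.4  0.8] T [-0.11  0.07  0.02] w 0.4
```

```bash
python3 -c "
from bench import env
print(env.sign_off())"
```

```text
the job is handed in; nothing more can be done
None
```

The job is done and handed in at about 25 s: the slide is clamped against the fixed edge by the arm. I swung the arm back until it held there and moved the slide from the tray to the stage over the window. I then pushed it onto the edge with a finger (about 8 N on the wrist) and pushed the post past over-centre so the arm sprang onto it.

**Last checks**
- **Arm:** it is still, at about 0.22 rad, inside the 0.05–0.33 range for a seated slide.
- **Slide:** its long axis is within about 0.15° of the edge. Its front side is at stage x of about +79.8 mm by the top camera, against an edge face seen at about +80. The side camera put the slide about 2 mm further forward before clamping, within calibration error.
- **Bystanders:** the tip box, flask, jar and look-alikes show no change from the first pictures. The tray region changed only as far as I'd expect from the slide being gone; I did not look closer.
- **Robot:** it stood clear, with only noise on the force reading.

**What went less well**
- **Hard landing:** setting the slide down briefly read about 44 N vertically at the wrist, with about 25 N sideways. This was the held slide pressing on the stage, and I backed off at once. It is under the 120 N wrist limit. I took it as the slide rather than the gripper's body touching, so the 40 N body limit should not apply, but I could not check that directly.
- **Tool tilt:** the tool leaned up to 5° during placing, so the slide dropped 1–2 mm to lie flat when released.
- **First post grip:** my first close on the post was about 6 mm off centre, pressing it with about 12 N before I recentred.
- **Apparent gap:** the top view shows a hairline gap between the arm's bulge and the slide. I judge them in contact because the spring would otherwise have driven the arm on to 0.

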